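# Close a badge on the rotary badge press

### The arm

A 7-joint arm with a two-finger parallel gripper is mounted at the origin on the work surface. World frame = base frame: x ahead of the robot, y to its left, z up, the work surface at z = 0. Lengths are in m, angles in rad, forces in N, time in s.
With the tool pointing down it reaches from about 0.425 to 0.825 m from the base axis. Payload 3.6 kg.
Tool frame: the origin (TCP) lies at the centre of the arm's flange, where the gripper is bolted on; the fingertips stand 173 mm ahead of it and the grasp point (between the pads) lies 155 mm ahead of it; z points along the fingers, y is the line along which they close (so a half turn about z gives the same grasp; the last joint's range is limited). The gripper opens to 85 mm and grips with 20 to 120 N. Pads are 22 mm wide; open, the fingers measure 114 mm over their backs; the gripper's body (76 mm by 85 mm) begins 54 mm behind the grasp point. The pads swing forward as they close: fully open they stand 13 mm farther back than shut.
Start: joints at [1.113, 0.615, -0.013, 1.423, 0.008, 1.103, -0.04], TCP at [0.272, -0.59, 0.405] pointing down, gripper open.
Joint ranges: [-3.12, 3.12], [-0.3, 2.06], [-1.34, 1.32], [0.26, 2.42], [-1.36, 4.5], [0.01, 1.98], [-2.84, 2.84]. Speed limits (rad/s): [2.79, 2.79, 3.14, 3.14, 3.14, 3.14, 3.14].

### API

Orientations are given as a unit quaternion [x, y, z, w].
In Python, from workcell import state, cams, r gives the robot as it stands. The module is installed in compiled form; this text tells all that it offers.
- The arm moves only by the shell command python3 -m crank 'ROWS'. ROWS is text: rows parted by semicolons, each of 7 numbers parted by spaces: the shift along the tool's x, y, z in units of 250 mm (1.0 is 250 mm), then the turn, a rotation vector about the tool's x, y, z in units of 30 degrees (1.0 is 30 degrees), then the opening, from 0 (shut) to 1 (fully open). In form: x y z wx wy wz claw; .... A call has 1 to 10 rows; each row is the pose to reach, as a shift and turn from the pose commanded when the call began, along the tool's axes at that moment; what a row does not reach only later rows make up. A row lasts 1/10 s, in which the tool goes at most 50 mm and 8.59 degrees, less where a joint would pass 70% of its speed; a pose out of reach is approached as far as the arm can. A call with a number of a shift or a turn outside -1 to 1 is refused whole. A call with a gripper value outside its range is refused whole. The fingers move at their own pace and stop on an object; the grip force is fixed at half the most. Time passes only in rows, so rows that repeat a pose let the fingers close. It gives the time, the measured TCP pose, the force, the opening and the grip force at its end, in the units of the state.
- state(): the state, without advancing time (a new reading comes with each control period).
- cams.get_image(name): name is "side" or "top" or "wrist"; returns the picture (400x640x3 uint8, red, green, blue); there is no depth.
- cams.camera_model(name): a dict with "fx", "fy", "cx", "cy" (pixels), "position" and "orientation" of the camera in the world. Camera axes: x right, y down, z forward; pixel columns grow to the right and rows downward; lengths in m; the calibration is good to about 2 mm. A picture is of the moment at which its call begins: read the wrist's pose just before it. camera_model takes no time and is no camera call; for the wrist camera it gives the pose at the moment of the call.
- r.hand_in(): hands the job in; it is judged then, once.
The state is a dict: "t": time; "qpos": joint angles; "qvel": joint speeds; "effort": joint torques, N m; "tool_pos": TCP position; "orientation": TCP orientation; "contact_force": force on the tool from outside, world axes, zero at the start; "moment": the same for the moment, N m; "finger_gap": finger opening in m; "gripper_force": force on a finger pad.
Only numpy, scipy, OpenCV 4.12 (cv2) and the standard library are available. Lean on these libraries where they do the work, as an engineer would, in place of code of your own. Each camera call takes 0.05 s, during which the arm holds its last target. There are 200 camera calls.

### The job

The badge front is already up in the head of the blue badge press. Swing the die table half round so that the loaded red-collared die clicks home under the head, then pull the press handle all the way down to close the badge and put the handle fully back up. Don't bring the handle down before the die has clicked in, and leave the paints, badges and other things round the press where they are.

Things in the scene. Friction and masses are not known exactly. Their poses are not given: they have to be found in the camera images.
- press: Blue cast badge press, screwed down. Origin on the work surface under the die table's pivot; x runs from its open front to the rear column, y to its left, z up. In this frame, mm: base x -90 to 175, y within 56, 12 thick; column x 115 to 167, y within 25; head x 29 to 167, y within 25, z 112 to 166, the handle's fork y within 38 beside it. Punch under the head: 62 wide, 26 above the dies.
- die_table (a joint): Turn of the die table, rad, counter-clockwise positive from above. 0: red loaded die straight out at the front (press -x); pi or -pi: red die under the head. Turns either way, no stops, stays where left (0.06 N m). A sprung roller clicks in at 0 and at +-pi: from within 0.15 rad it pulls the bar to the exact place; about 0.5 N m to push through. Can be turned by pushing a die's flank.
- table_pivot (a point): Vertical pivot axis of the die table, 22 mm above the work surface. The table is an aluminium bar 18 to 26 mm above the surface, with a round die at each end: centres 60 mm from the pivot, 60 mm in diameter, flanks 30 to 60 mm above the surface, on seat discs 68 mm in diameter.
- loaded_die (a point): Centre of the top of the die with the red collar, 60 mm above the work surface. It is loaded: a brass badge back with a safety pin lies in it and stays in it.
- empty_die (a point): Centre of the top of the other die, blue collar, black cup, empty, 60 mm above the work surface.
- head_axis (a point): Point on the axis of the press head's punch, 60 mm above the work surface, 60 mm behind the die table's pivot: the loaded die's centre belongs here.
- handle (a joint): Angle of the press handle, rad. 0: fully up (stop), leaning 10 degrees back beyond upright; grows as it is pulled to the front and down; 1.62: fully down (stop), 7 degrees above level, pointing to the front. Stiff, about 0.6 N m: it stays roughly where it is left, so it must be brought back up. It drives the punch down.
- handle_pin (a point): Middle of the handle's pivot pin, which lies along press y, at press x 100 mm, 145 mm above the work surface.
- handle_grip (a point): Middle of the handle's black T-grip, a round bar 20 mm in diameter and 140 mm long along press y, 180 mm from the handle's pin; height 322 mm with the handle up, 168 mm with it down. A 14 mm tube joins it in the middle; grip it on either side of that.
- bottle_red: Bystander: white flip-cap paint bottle with red label, 48 mm in diameter, 125 mm tall; origin at the centre of its underside.
- bottle_blue: Bystander: white paint bottle with blue label and black cap, 48 mm in diameter, 125 mm tall; origin at the centre of its underside.
- jar_green: Bystander: paint jar, green, white lid, 66 mm in diameter, 85 mm tall; origin at the centre of its underside.
- brush_pot: Bystander: white pot 72 mm in diameter, 95 mm tall, with brushes up to 250 mm high; origin at the centre of its underside.
- tape_roll: Bystander: roll of masking tape lying flat, 90 mm in diameter, 24 mm tall; origin at the centre of its underside.
- tin_backs: Bystander: shallow round tin of badge backs, 86 mm in diameter, 22 mm tall, beside the press; origin at the centre of its underside.
- badge_sun: Bystander: finished yellow badge lying near the press, 45 mm in diameter, 7 mm thick; origin at the centre of its underside.
- badge_leaf: Bystander: finished green badge lying near the press, 45 mm in diameter, 7 mm thick; origin at the centre of its underside.

How it is judged:
On the way, in this order (a step that is already met when the one before it is completed fails the run):
1. the red loaded die has clicked home under the head (within 3 mm of its axis, still), the handle still up (horizontal distance between loaded_die and head_axis below 0.003 m and value of joint handle below 0.7 rad and velocity of joint die_table between -0.1 and 0.1 rad/s), for 0.3 s.
2. the handle is pulled fully down (within 0.08 rad of its stop) onto the loaded die (horizontal distance between loaded_die and head_axis below 0.004 m and value of joint handle above 1.54 rad), for 0.2 s.
At the end, for the whole second after the job is handed in: The red loaded die rests clicked in under the head, its centre within 4 mm of the head axis, and the handle is fully back up, within 0.12 rad of its upper stop; both at rest (horizontal distance between loaded_die and head_axis below 0.004 m and value of joint handle below 0.12 rad and velocity of joint handle between -0.05 and 0.05 rad/s and velocity of joint die_table between -0.05 and 0.05 rad/s); the robot touches nothing.
It fails at once if the handle is brought down (beyond 0.8 rad) while the loaded die is not home under the head (more than 6 mm off its axis) (value of joint handle above 0.8 rad and horizontal distance between loaded_die and head_axis above 0.006 m).
It fails at once if a bystander is shoved or knocked over (moved more than 30 mm, or tipped more than 0.5 rad) (distance of any of bottle_red, bottle_blue, jar_green, brush_pot, tape_roll, tin_backs, badge_sun, badge_leaf from where it was at the start of the episode above 0.03 m or angle between any of bottle_red, bottle_blue, jar_green, brush_pot, tape_roll, tin_backs, badge_sun, badge_leaf's own z axis and vertical above 0.5 rad).
It also fails if it takes over 69 s, if anything falls off the work surface, if the arm or the gripper's body presses on something with over 40 N, if the wrist force passes 120 N, or if a joint passes its speed limit or range.

## Working session

There is one attempt and no reset: what is moved stays moved. The work goes in short steps, Python scripts to look and compute and a shell command to move; the robot and the scene stay as the last step left them, time stands still between calls to the robot, and variables do not carry over. Pictures are saved under pics/ and viewed, at most 12 in all, crops included, and the job is handed in when it is done.

```bash
mkdir -p pics
python3 - <<'E'
from workcell import state,cams,r
import cv2
print(state())
for n in("top","side"):
    cv2.imwrite(f"pics/{n}0.png",cams.get_image(n)[:,:,::-1]); print(n,cams.camera_model(n))
E
```

```text
{'t': 0.0, 'qpos': array([ 1.11251572,  0.61595155, -0.01263406,  1.42495696,  0.00806504,
        1.10339307, -0.04043856]), 'qvel': array([ 6.92253783e-04, -2.13725895e-03,  9.04402845e-04, -1.90450407e-04,
       -7.64347109e-05,  1.64673324e-03, -9.02179191e-04]), 'effort': array([-2.88512774e-04, -4.69212914e+01,  2.59207170e-01, -1.71032310e+01,
        1.00273336e-02,  9.68601817e-03,  2.46947380e-06]), 'tool_pos': array([ 0.2719044 , -0.59003319,  0.40349726]), 'orientation': array([ 9.76782302e-01,  2.14230170e-01, -2.84342771e-04, -1.29923714e-03]), 'contact_force': array([ 0.9728996 , -0.76996021, -0.26543541]), 'moment': array([ 0.03362738, -0.04089564,  0.00102136]), 'gripper_force': 0.0, 'finger_gap': 0.08573797152155072}
top {'fx': 418.285869831125, 'fy': 418.285869831125, 'cx': 323.44440233924894, 'cy': 202.5785343612014, 'position': array([ 0.43359305, -0.03318843,  1.41961434]), 'orientation': array([ 0.71234438, -0.70037681,  0.02682911, -0.03630448])}
side {'fx': 446.54537371534184, 'fy': 446.54537371534184, 'cx': 324.02221756919005, 'cy': 196.39440213018244, 'position': array([0.44269974, 1.04279547, 1.42169557]), 'orientation': array([-0.04151605,  0.93564956, -0.34951672,  0.02596897])}
```

View pics/top0.png

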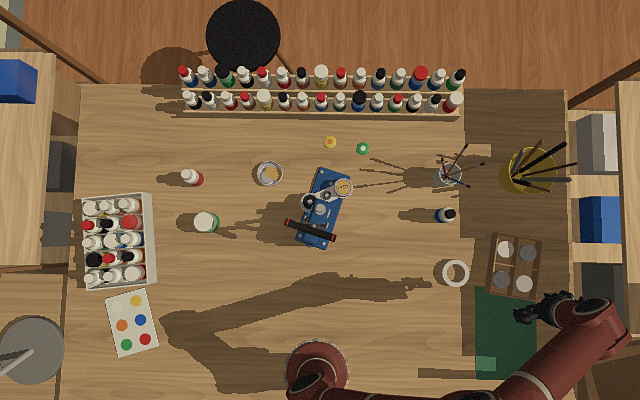

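View pics/side0.png

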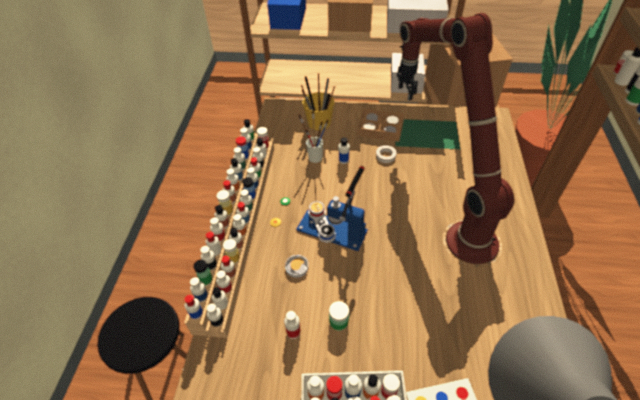

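The top view shows the press at about (323,208) with its handle on the robot's side (grip from (285,223) to (336,238)). The front points away from the robot. I'll enlarge both views.

Run:
```python
import cv2,numpy as np
a=cv2.imread("pics/top0.png")[155:255,275:375]; b=cv2.imread("pics/side0.png")[160:260,285:385]
f=lambda i:cv2.resize(i,(600,600),interpolation=cv2.INTER_CUBIC)
cv2.imwrite("pics/ctop.png",f(a));cv2.imwrite("pics/cside.png",f(b))
```

```text
(no output)
```

View pics/ctop.png

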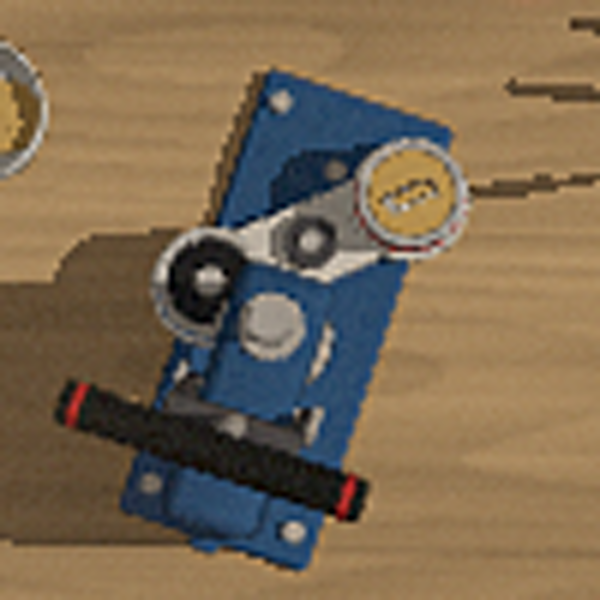

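View pics/cside.png

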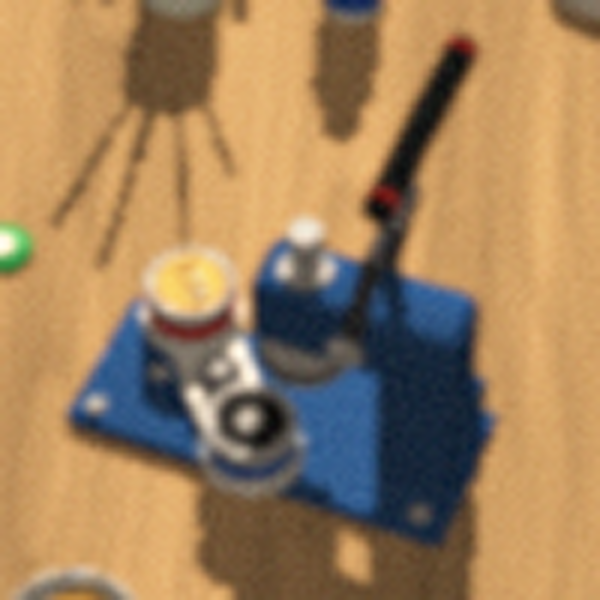

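In the top crop (6x): loaded die (411,195), empty die (203,282), pivot (309,240), base corners (270,68), (453,132), (303,570) and (125,505), grip ends (62,400) and (362,500). The side crop confirms the red die sits out to the front and toward -y, with the handle up.

```bash
cat > h.py <<'E'
import numpy as np
from scipy.spatial.transform import Rotation as R
from workcell import state,cams
def ray(name,u,v,z):
    m=cams.camera_model(name);d=R.from_quat(m["orientation"]).apply([(u-m["cx"])/m["fx"],(v-m["cy"])/m["fy"],1])
    p=m["position"];return p+d*(z-p[2])/d[2]
def crop(u,v,z,o=(275,155),n="top"): return ray(n,o[0]+(u+.5)/6-.5,o[1]+(v+.5)/6-.5,z)
E
python3 - <<'E'
from h import *
np.set_printoptions(precision=4,suppress=True)
L=crop(411,195,.06);E=crop(203,282,.06);P=crop(309,240,.04)
C=[crop(*c,.012) for c in((270,68),(453,132),(303,570),(125,505))]
G=[crop(62,400,.322),crop(362,500,.322)]
print("L",L,"E",E,"mid",(L+E)/2,"P",P,"dist",np.linalg.norm(L-E));print("C",C);print("G",G)
# fit yaw
M=np.array([[-.09,-.056],[-.09,.056],[.175,.056],[.175,-.056]]);W=np.array(C)[:,:2]
a=M-M.mean(0);b=W-W.mean(0);yaw=np.arctan2((a[:,0]*b[:,1]-a[:,1]*b[:,0]).sum(),(a*b).sum())
Rm=np.array([[np.cos(yaw),-np.sin(yaw)],[np.sin(yaw),np.cos(yaw)]])
o=W.mean(0)-Rm@M.mean(0);print("yaw",yaw,np.degrees(yaw),"o",o,"res",W-(M@Rm.T+o))
print("head",o+Rm@[.06,0],"pin",o+Rm@[.1,0],"grip",o+Rm@[.131,0],"downgrip",o+Rm@[.1-.1787,0])
print("L in press",Rm.T@(L[:2]-o),"E",Rm.T@(E[:2]-o),"Gs",[Rm.T@(g[:2]-o) for g in G])
print("side E",crop(250,422,.06,(285,160),"side"),"side L",crop(190,283,.06,(285,160),"side"))
s=state();print(R.from_quat(s["orientation"]).as_matrix())
for n,c in dict(bb=(447,215),brush=(448,173),tape=(456,272),tin=(268,174),sun=(330,142),leaf=(363,148),jar=(206,222)).items(): 
    w=ray("top",*c,.03); print(n,w,Rm.T@(w[:2]-o))
E
```

```text
L [ 0.6072 -0.0773  0.06  ] E [0.5577 0.0353 0.06  ] mid [ 0.5824 -0.021   0.06  ] P [ 0.5838 -0.0219  0.04  ] dist 0.12291837126897222
C [array([0.6846, 0.0021, 0.012 ]), array([ 0.6496, -0.1021,  0.012 ]), array([ 0.4017, -0.0214,  0.012 ]), array([0.4361, 0.0787, 0.012 ])]
G [array([0.4809, 0.0828, 0.322 ]), array([ 0.4395, -0.0492,  0.322 ])]
yaw 2.8317764966987893 162.24884178518252 o [ 0.5835 -0.0236] res [[-0.0016 -0.0001]
 [-0.0026  0.0023]
 [ 0.002   0.0022]
 [ 0.0022 -0.0043]]
head [ 0.5263 -0.0053] pin [0.4882 0.0069] grip [0.4587 0.0163] downgrip [ 0.6584 -0.0476]
L in press [-0.0389  0.0439] E [ 0.0426 -0.0482] Gs [array([ 0.1302, -0.07  ]), array([0.1293, 0.0683])]
side E [0.5582 0.0332 0.06  ] side L [ 0.6083 -0.0774  0.06  ]
[[ 0.9082  0.4186 -0.001 ]
 [ 0.4186 -0.9082  0.0021]
 [-0.0001 -0.0023 -1.    ]]
bb [ 0.5233 -0.4237  0.03  ] [-0.0646  0.3994]
brush [ 0.664  -0.4283  0.03  ] [-0.2     0.3608]
tape [ 0.3368 -0.4514  0.03  ] [0.1045 0.4826]
tin [0.6513 0.1746 0.03  ] [-0.0041 -0.2095]
sun [ 0.7637 -0.032   0.03  ] [-0.1742 -0.047 ]
leaf [ 0.7448 -0.1436  0.03  ] [-0.1902  0.0651]
jar [0.4865 0.3769 0.03  ] [ 0.2145 -0.3519]
```

```bash
cat >> h.py <<'E'
np.set_printoptions(precision=3,suppress=True)
O=np.array([.583,-.022]);YAW=np.radians(162.4);c,s_=np.cos(YAW),np.sin(YAW);RP=np.array([[c,-s_],[s_,c]])
W=lambda x,y,z:np.r_[O+RP@[x,y],z]           # press -> world
def pol(r,deg,z=.211): a=np.radians(deg);return W(r*np.cos(a),r*np.sin(a),z)
def rel(pts):
    s=state();T=R.from_quat(s["orientation"]);print("tcp",s["tool_pos"],"yawx",np.degrees(np.arctan2(*T.as_matrix()[1::-1,0])))
    Td=R.from_matrix(np.c_[np.r_[RP@[0,-1],0],np.r_[RP@[1,0],0]*-1*-1,[0,0,-1]])
    if np.linalg.det(Td.as_matrix())<0: print("bad")
    print("turn",(T.inv()*Td).as_rotvec(degrees=True)/30)
    for p in pts: print(p,T.inv().apply(p-s["tool_pos"])/.25)
E
python3 - <<'E'
from h import *
rel([pol(.083,176,.40),pol(.083,176)])
E
```

```text
tcp [ 0.272 -0.59   0.404] yawx 24.745201777166432Traceback (most recent call last):
  File "<stdin>", line 2, in <module>
  File "h.py", line 14, in rel
    Td=R.from_matrix(np.c_[np.r_[RP@[0,-1],0],np.r_[RP@[1,0],0]*-1*-1,[0,0,-1]])
  File "scipy/spatial/transform/_rotation.pyx", line 1143, in scipy.spatial.transform._rotation.Rotation.from_matrix
ValueError: Non-positive determinant (left-handed or null coordinate frame) in rotation matrix 0: [[ 0.302 -0.953  0.   ]
 [ 0.953  0.302  0.   ]
 [ 0.     0.    -1.   ]].
```

```bash
sed -i 's/np.r_\[RP@\[1,0\],0\]\*-1\*-1/np.r_[RP@[-1,0],0]/' h.py
python3 - <<'E'
from h import *
rel([pol(.083,176,.40),pol(.083,176)])
E
```

```text
tcp [ 0.272 -0.59   0.404] yawx 24.745201777166432
turn [-0.004 -0.002 -1.588]
[ 0.66  -0.053  0.4  ] [ 2.31  -1.303  0.017]
[ 0.66  -0.053  0.211] [ 2.31  -1.301  0.773]
```

```bash
python3 -m crank '1 -0.564 0 0 0 0 0;1 -0.564 0 0 0 0 0;1 -0.564 0 0 0 0 0;1 -0.564 0 0 0 0 0;1 -0.564 0 0 0 0 0;1 -0.564 0 0 0 0 0;1 -0.564 0 0 0 0 0;1 -0.564 0 0 0 0 0'; python3 -m crank '1 -0.564 0 0 0 -1 0;1 -0.564 0 0 0 -1 0;1 -0.564 0 0 0 -1 0;1 -0.564 0 0 0 -1 0;1 -0.564 0 0 0 -1 0;1 -0.564 0 0 0 -1 0;1 -0.564 0 0 0 -1 0;1 -0.564 0 0 0 -1 0;1 -0.564 0 0 0 -1 0'
python3 - <<'E'
from h import *
rel([pol(.083,176,.40),pol(.083,176)])
E
```

```text
t: 0.9
tool_pos: [0.4406, -0.3567, 0.4044]
orientation: [0.976, 0.216, -0.0, -0.0]
contact_force: [-0.7, -0.8, 0.2]
finger_gap: -0.0001
gripper_force: 0.0
t: 1.8
tool_pos: [0.6072, -0.1282, 0.4043]
orientation: [0.889, 0.458, -0.001, 0.001]
contact_force: [-0.6, -0.8, -1.1]
finger_gap: -0.0
gripper_force: 0.0
tcp [ 0.607 -0.128  0.404] yawx 54.458932217449494
turn [-0.001  0.005 -0.598]
[ 0.66  -0.053  0.4  ] [ 0.37  -0.004  0.016]
[ 0.66  -0.053  0.211] [ 0.372 -0.004  0.772]
```

```bash
python3 -m crank '0.37 0 0 0 0 -0.6 0;0.37 0 0 0 0 -0.6 0;0.37 0 0 0 0 -0.6 0;0.37 0 0.3 0 0 -0.6 0;0.37 0 0.5 0 0 -0.6 0;0.37 0 0.65 0 0 -0.6 0;0.37 0 0.77 0 0 -0.6 0;0.37 0 0.77 0 0 -0.6 0;0.37 0 0.77 0 0 -0.6 0'
python3 - <<'E'
from h import *
import cv2
rel([pol(.079,a) for a in range(170,80,-6)])
cv2.imwrite("pics/top1.png",cv2.resize(cams.get_image("top")[155:255,275:375,::-1],(600,600),interpolation=cv2.INTER_CUBIC))
E
```

```text
t: 2.7
tool_pos: [0.6615, -0.0516, 0.2126]
orientation: [0.806, 0.592, -0.001, 0.0]
contact_force: [1.1, -0.2, 0.6]
finger_gap: 0.0002
gripper_force: 0.0
tcp [ 0.661 -0.052  0.213] yawx 72.56811454336767
turn [-0.     0.002  0.006]
[ 0.653 -0.059  0.211] [-0.037 -0.024  0.007]
[ 0.649 -0.066  0.211] [-0.069 -0.031  0.007]
[ 0.644 -0.072  0.211] [-0.1   -0.042  0.007]
[ 0.638 -0.078  0.211] [-0.13  -0.056  0.007]
[ 0.632 -0.084  0.211] [-0.159 -0.073  0.007]
[ 0.625 -0.089  0.211] [-0.185 -0.093  0.007]
[ 0.618 -0.093  0.211] [-0.209 -0.116  0.007]
[ 0.611 -0.096  0.211] [-0.231 -0.141  0.007]
[ 0.603 -0.099  0.211] [-0.25  -0.168  0.007]
[ 0.595 -0.1    0.211] [-0.266 -0.197  0.007]
[ 0.586 -0.101  0.211] [-0.278 -0.228  0.007]
[ 0.578 -0.101  0.211] [-0.288 -0.259  0.007]
[ 0.57  -0.1    0.211] [-0.294 -0.292  0.007]
[ 0.562 -0.098  0.211] [-0.297 -0.325  0.007]
[ 0.554 -0.095  0.211] [-0.296 -0.358  0.007]
```

View pics/top1.png

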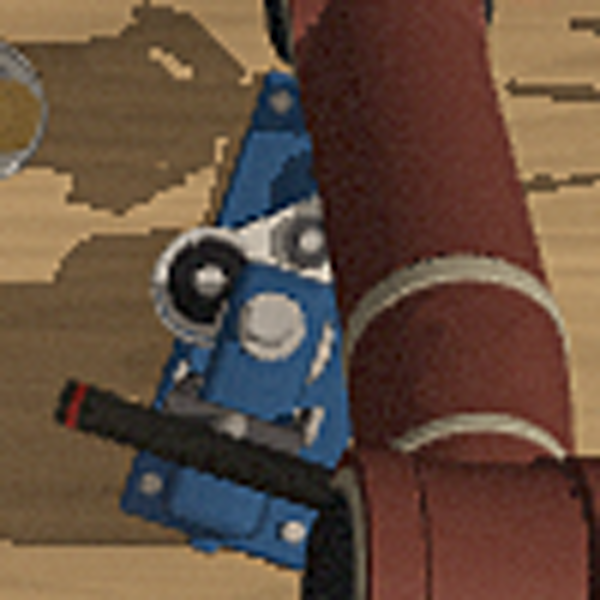

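The gripper is down in front of the red die, and the dies have not moved. In this view the forearm passes near the handle's right end, so I'll push now, away from it, and check from the side.

```bash
python3 -m crank '-0.037 -0.024 0 0 0 0 0;-0.069 -0.031 0 0 0 0 0;-0.1 -0.042 0 0 0 0 0;-0.13 -0.056 0 0 0 0 0;-0.159 -0.073 0 0 0 0 0;-0.185 -0.093 0 0 0 0 0;-0.209 -0.116 0 0 0 0 0;-0.231 -0.141 0 0 0 0 0'
python3 - <<'E'
from h import *
import cv2
rel([pol(.079,a) for a in range(122,80,-6)])
a=cams.get_image("top")[155:255,275:375,::-1];b=cams.get_image("side")[140:260,285:385,::-1]
cv2.imwrite("pics/push1.png",np.hstack([cv2.resize(a,(400,400)),cv2.resize(b,(400,400))]))
E
```

```text
t: 3.55
tool_pos: [0.6101, -0.0945, 0.2121]
orientation: [0.805, 0.593, -0.0, -0.0]
contact_force: [1.0, 1.2, 0.3]
finger_gap: 0.0002
gripper_force: 0.5
tcp [ 0.61  -0.094  0.212] yawx 72.73461408010253
turn [-0.     0.     0.011]
[ 0.603 -0.099  0.211] [-0.024 -0.024  0.005]
[ 0.595 -0.1    0.211] [-0.04  -0.053  0.005]
[ 0.586 -0.101  0.211] [-0.053 -0.083  0.005]
[ 0.578 -0.101  0.211] [-0.062 -0.115  0.005]
[ 0.57  -0.1    0.211] [-0.068 -0.147  0.005]
[ 0.562 -0.098  0.211] [-0.071 -0.18   0.005]
[ 0.554 -0.095  0.211] [-0.07  -0.213  0.005]
```

View pics/push1.png

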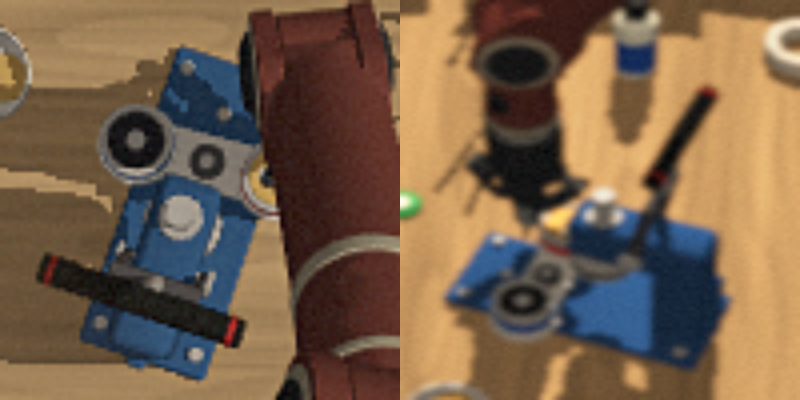

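The table is turning as planned: the empty die has moved to the right-front side, and the forearm stays well above the handle.

```bash
python3 -m crank '-0.024 -0.024 0 0 0 0 0;-0.04 -0.053 0 0 0 0 0;-0.053 -0.083 0 0 0 0 0;-0.062 -0.115 0 0 0 0 0;-0.068 -0.147 0 0 0 0 0;-0.071 -0.18 0 0 0 0 0;-0.07 -0.213 0 0 0 0 0;-0.07 -0.213 0 0 0 0 0'
python3 - <<'E'
from h import *
import cv2
a=cams.get_image("top")[155:255,275:375,::-1];b=cams.get_image("side")[140:260,285:385,::-1]
cv2.imwrite("pics/push2.png",np.hstack([cv2.resize(a,(400,400)),cv2.resize(b,(400,400))]))
rel([W(-.01,.11,.211),W(-.01,.11,.42),W(-.08,.11,.42),W(-.1,-.13,.42)])
E
```

```text
t: 4.45
tool_pos: [0.5531, -0.0943, 0.2121]
orientation: [0.805, 0.593, -0.001, -0.001]
contact_force: [-0.3, -0.0, 0.3]
finger_gap: 0.0
gripper_force: 0.0
tcp [ 0.554 -0.095  0.212] yawx 72.77597899718718
turn [-0.002 -0.     0.013]
[ 0.559 -0.13   0.211] [-0.129  0.061  0.005]
[ 0.559 -0.13   0.42 ] [-0.129  0.06  -0.831]
[ 0.626 -0.151  0.42 ] [-0.131  0.34  -0.832]
[0.718 0.072 0.42 ] [ 0.829  0.426 -0.832]
```

View pics/push2.png

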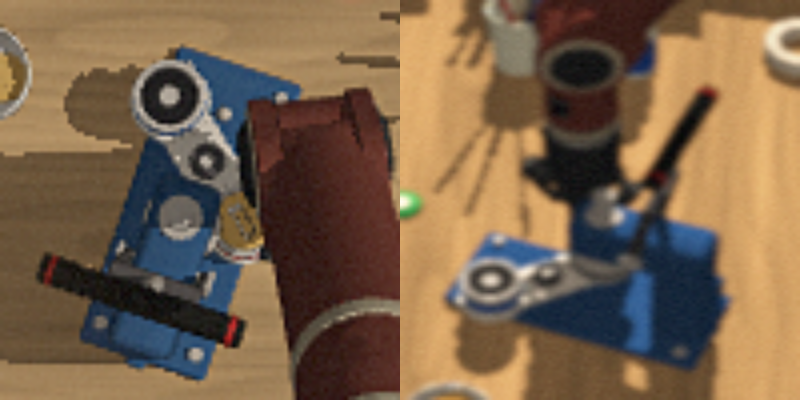

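The empty die is now at about -132° in the press frame, so the red one is at about 48°. To keep the arm well away from the handle, I'll next grip the empty die from above and swing it the last 48°.

```bash
cat >> h.py <<'E'
def relp(p,yx):  # world pos, tool-x yaw (deg, press frame)
    s=state();T=R.from_quat(s["orientation"]);y=YAW+np.radians(yx)
    X=np.array([np.cos(y),np.sin(y),0]);Z=np.array([0,0,-1.]);Td=R.from_matrix(np.c_[X,np.cross(Z,X),Z])
    print(T.inv().apply(p-s["tool_pos"])/.25,(T.inv()*Td).as_rotvec(degrees=True)/30)
E
python3 - <<'E'
from h import *
print(state()["qpos"])
relp(W(-.01,.11,.30),-90)
relp(W(-.05,.09,.30),-90)
relp(pol(.06,-132,.30),-132)
E
```

```text
[ 0.267  0.746 -0.216  1.857  0.274  0.569 -0.426]
[-0.129  0.06  -0.351] [-0.002 -0.     0.013]
[-0.05   0.221 -0.352] [-0.002 -0.     0.013]
[ 0.489  0.185 -0.351] [-0.002  0.001  1.413]
```

```bash
python3 -m crank '-0.13 0.06 0 0 0 0 0;-0.13 0.06 -0.18 0 0 0 0;-0.05 0.22 -0.35 0 0 0 0.5;-0.05 0.22 -0.35 0 0 0.3 1;0.15 0.22 -0.35 0 0 0.6 1;0.35 0.2 -0.35 0 0 0.9 1;0.49 0.185 -0.35 0 0 1 1;0.49 0.185 -0.35 0 0 1 1;0.49 0.185 -0.35 0 0 1 1'
python3 - <<'E'
from h import *
relp(pol(.06,-132,.30),-132)
relp(pol(.06,-132,.20),-132)
E
```

```text
t: 5.45
tool_pos: [0.6352, 0.01, 0.2994]
orientation: [0.931, 0.366, -0.0, -0.0]
contact_force: [-0.7, -1.2, 0.4]
finger_gap: 0.0854
gripper_force: 0.0
[-0.006  0.004 -0.002] [-0.001  0.001  0.419]
[-0.006  0.004  0.398] [-0.001  0.001  0.419]
```

```bash
python3 -m crank '-0.005 0.004 0 0 0 0.42 1;-0.005 0.004 0.1 0 0 0.42 1;-0.005 0.004 0.2 0 0 0.42 1;-0.005 0.004 0.3 0 0 0.42 1;-0.005 0.004 0.38 0 0 0.42 1;-0.005 0.004 0.38 0 0 0.42 1;-0.005 0.004 0.38 0 0 0.42 0.85'
python3 - <<'E'
from h import *
import cv2
b=cams.get_image("side")[140:260,285:385,::-1]; w=cams.get_image("wrist")[:,:,::-1]
cv2.imwrite("pics/str.png",np.hstack([cv2.resize(b,(350,400)),w[:,95:545]]))
E
```

```text
t: 6.15
tool_pos: [0.635, 0.0049, 0.2048]
orientation: [0.966, 0.259, -0.0, 0.0]
contact_force: [0.5, 0.9, 0.1]
finger_gap: 0.0735
gripper_force: 0.0
```

View pics/str.png

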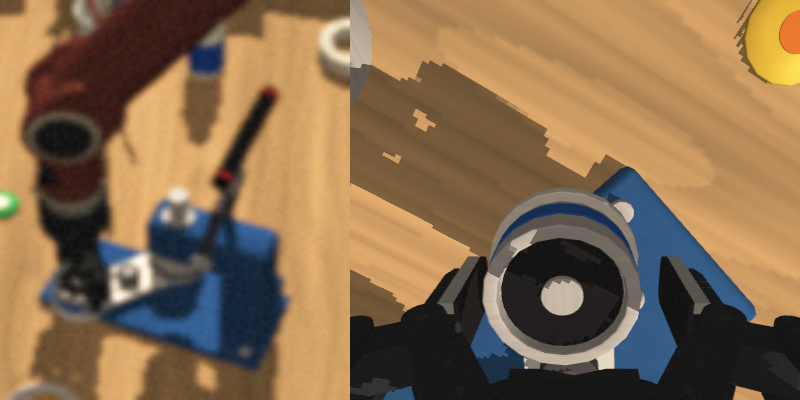

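The die sits between the open fingers, with its centre at about (560,295) and the finger pads at x of about 475 and 675. Next I'll close on it and work out the arc.

```bash
python3 -m crank '0 0 0 0 0 0 0;0 0 0 0 0 0 0;0 0 0 0 0 0 0;0 0 0 0 0 0 0;0 0 0 0 0 0 0'
python3 - <<'E'
from h import *
p=state()["tool_pos"]
q=RP.T@(p[:2]-O);print(q,np.degrees(np.arctan2(q[1],q[0])),np.linalg.norm(q))
for a in range(-137,-182,-5): relp(pol(.06,a,p[2]),a)
relp(pol(.06,-180,p[2]),-180)
E
```

```text
t: 6.75
tool_pos: [0.6354, 0.0069, 0.2068]
orientation: [0.966, 0.26, 0.001, 0.0]
contact_force: [-1.2, 0.5, 5.2]
finger_gap: 0.0584
gripper_force: 64.1
[-0.041 -0.043] -133.5107045767326 0.05987250634738933
[-0.     0.015  0.   ] [ 0.001 -0.005  0.157]
[-0.003  0.035  0.   ] [ 0.001 -0.005  0.324]
[-0.007  0.056  0.   ] [ 0.001 -0.005  0.491]
[-0.014  0.076  0.   ] [ 0.001 -0.005  0.657]
[-0.021  0.095  0.   ] [ 0.    -0.005  0.824]
[-0.031  0.114  0.   ] [ 0.    -0.005  0.991]
[-0.042  0.132 -0.   ] [-0.    -0.005  1.157]
[-0.055  0.148 -0.   ] [-0.    -0.005  1.324]
[-0.069  0.164 -0.   ] [-0.    -0.005  1.491]
[-0.078  0.172 -0.   ] [-0.001 -0.005  1.591]
```

```bash
python3 -m crank '0 0.015 -0.01 0 0 0.157 0;-0.003 0.035 -0.01 0 0 0.324 0;-0.007 0.056 -0.01 0 0 0.491 0;-0.014 0.076 -0.01 0 0 0.657 0;-0.021 0.095 -0.01 0 0 0.824 0;-0.031 0.114 -0.01 0 0 0.991 0;-0.031 0.114 -0.01 0 0 0.991 0'
python3 - <<'E'
from h import *
p=state()["tool_pos"];print(state()["contact_force"],state()["moment"])
q=RP.T@(p[:2]-O);print(q,np.degrees(np.arctan2(q[1],q[0])),np.linalg.norm(q))
for a in (-166,-170,-174,-177,-180): relp(pol(.06,a,p[2]),a)
E
```

```text
t: 7.45
tool_pos: [0.6431, -0.0226, 0.207]
orientation: [1.0, 0.004, 0.001, 0.001]
contact_force: [3.1, -2.5, -7.2]
finger_gap: 0.0583
gripper_force: 69.5
[ 3.149 -2.477 -7.212] [-0.087 -0.802  0.281]
[-0.058 -0.018] -163.00199449860105 0.0601295609259732
[-0.001  0.013  0.   ] [ 0.003 -0.005  0.134]
[-0.003  0.029  0.   ] [ 0.002 -0.005  0.267]
[-0.006  0.046  0.   ] [ 0.002 -0.005  0.4  ]
[-0.009  0.058  0.   ] [ 0.002 -0.005  0.5  ]
[-0.012  0.07   0.   ] [ 0.002 -0.005  0.6  ]
```

Forces are small. I'll continue to about -177° and release, so the roller can click it in.

```bash
python3 -m crank '-0.001 0.013 0 0 0 0.134 0;-0.003 0.029 0 0 0 0.267 0;-0.006 0.046 0 0 0 0.4 0;-0.009 0.058 0 0 0 0.5 0;-0.01 0.062 0 0 0 0.52 0;-0.01 0.062 0 0 0 0.52 0'
python3 - <<'E'
from h import *
p=state()["tool_pos"];print(state()["moment"])
q=RP.T@(p[:2]-O);print(q,np.degrees(np.arctan2(q[1],q[0])))
E
python3 -m crank '0 0 0 0 0 0 0.9;0 0 0 0 0 0 0.9;0 0 0 0 0 0 1;0 0 -0.2 0 0 0 1;0 0 -0.4 0 0 0 1;0 0 -0.6 0 0 0 1;0 0 -0.8 0 0 0 1;0 0 -1 0 0 0 1;0 0 -1 0 0 0 1;0 0 -1 0 0 0 1'
```

```text
t: 8.05
tool_pos: [0.6407, -0.0389, 0.2071]
orientation: [0.991, -0.132, 0.002, 0.001]
contact_force: [4.6, -3.4, -7.7]
finger_gap: 0.0579
gripper_force: 69.3
[-0.505 -0.912 -0.239]
[-0.06  -0.001] -178.69094503335432
t: 9.05
tool_pos: [0.6398, -0.037, 0.4593]
orientation: [0.991, -0.132, 0.002, -0.001]
contact_force: [-0.3, 1.1, -1.0]
finger_gap: 0.0853
gripper_force: 0.0
```

```bash
python3 -m crank '0 0 -0.4 0 0 -0.3 1;0 0 -0.4 0 0 -0.6 1;0 0 -0.4 0 0 -1 1;0 0 -0.4 0 0 -1 1;0 0 -0.4 0 0 -1 1'; python3 -m crank '0 0 0 0 0 -0.3 1;0 0 0 0 0 -0.6 1;0 0 0 0 0 -1 1;0 0 0 0 0 -1 1;0 0 0 0 0 -1 1';  python3 - <<'E'
from h import *
import cv2
print(state()["qpos"])
relp(W(.131,.038,.56),-90);relp(W(.131,.038,.477),-90)
a=cams.get_image("top")[155:255,275:375,::-1];b=cams.get_image("side")[140:260,285:385,::-1]
cv2.imwrite("pics/click.png",np.hstack([cv2.resize(a,(400,400)),cv2.resize(b,(400,400))]))
E
```

```text
t: 9.55
tool_pos: [0.64, -0.0372, 0.5553]
orientation: [0.992, 0.129, -0.002, -0.001]
contact_force: [-0.1, -0.0, -0.5]
finger_gap: 0.0855
gripper_force: 0.0
t: 10.05
tool_pos: [0.6402, -0.0372, 0.5553]
orientation: [0.925, 0.381, -0.002, -0.001]
contact_force: [-0.8, 0.0, -0.3]
finger_gap: 0.0854
gripper_force: 0.0
[ 0.033  0.517 -0.016  1.177  0.007  1.451 -0.772]
[-0.497 -0.598 -0.016] [-0.007  0.003 -0.922]
[-0.497 -0.597  0.316] [-0.007  0.003 -0.922]
```

View pics/click.png

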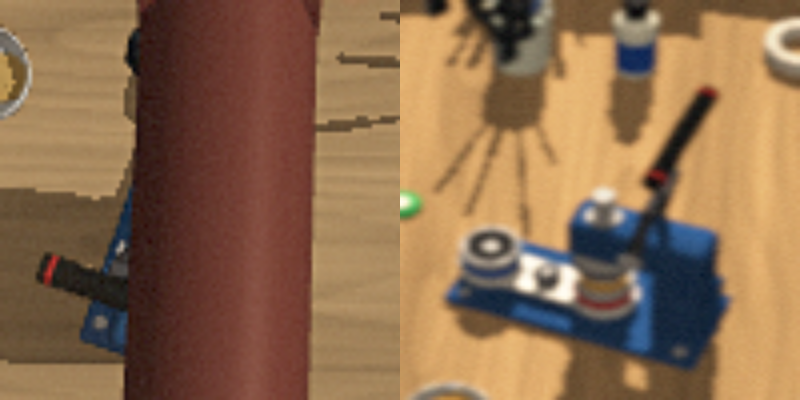

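The side view shows the red die under the head, the bar in line with the press and the empty die straight out at the front (about (307,213) in full-image pixels). I'll move above the grip.

```bash
python3 -m crank '-0.1 -0.12 -0.02 0 0 -0.3 1;-0.25 -0.3 -0.02 0 0 -0.6 1;-0.4 -0.48 -0.02 0 0 -0.92 1;-0.5 -0.6 -0.02 0 0 -0.92 1;-0.5 -0.6 -0.02 0 0 -0.92 1;-0.5 -0.6 -0.02 0 0 -0.92 1;-0.5 -0.6 -0.02 0 0 -0.92 1'
python3 - <<'E'
from h import *
import cv2
print("emp",ray("side",307.5,212.9,.06),W(-.06,0,.06))
print(state()["qpos"])
relp(W(.131,.038,.56),-90);relp(W(.131,.038,.475),-90)
w=cams.get_image("wrist")[:,:,::-1]; b=cams.get_image("side")[100:260,285:405,::-1]
cv2.imwrite("pics/grip.png",np.hstack([cv2.resize(w,(512,320)),cv2.resize(b,(240,320))]))
E
```

```text
t: 10.85
tool_pos: [0.4467, -0.0192, 0.5625]
orientation: [0.807, 0.59, 0.001, 0.0]
contact_force: [-0.1, 0.7, 0.2]
finger_gap: 0.0852
gripper_force: 0.0
emp [ 0.639 -0.044  0.06 ] [ 0.64 -0.04  0.06]
[ 0.108  0.165 -0.137  1.688  0.023  1.289 -0.343]
[ 0.002 -0.001  0.01 ] [ 0.003 -0.001 -0.002]
[ 0.002 -0.001  0.35 ] [ 0.003 -0.001 -0.002]
```

View pics/grip.png

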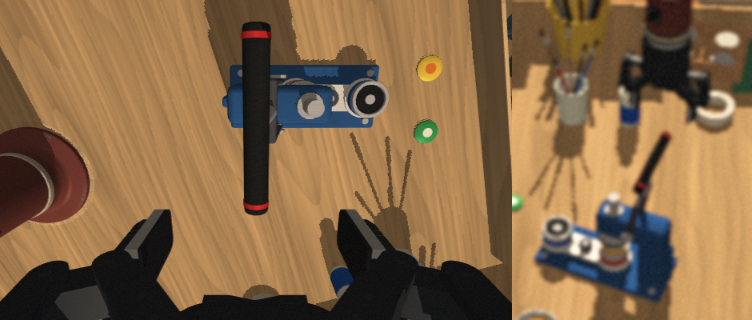

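The bar is centred between the fingers (x of about 256 for both in the wrist view). I'll check its ends against the model and work out the arc.

```bash
python3 - <<'E'
from h import *
for u,v in((320,29),(320,266)):
    w=ray("wrist",u,v,.33);print(w,RP.T@(w[:2]-O))
E
python3 -m crank '0 0 0.1 0 0 0 1;0 0 0.2 0 0 0 1;0 0 0.3 0 0 0 1;0 0 0.34 0 0 0 1;0 0 0.34 0 0 0 1'
python3 -m crank '0 0 0 0 0 0 0;0 0 0 0 0 0 0;0 0 0 0 0 0 0;0 0 0 0 0 0 0;0 0 0 0 0 0 0;0 0 0 0 0 0 0;0 0 0 0 0 0 0;0 0 0 0 0 0 0'
python3 - <<'E'
from h import *
s=state();p=s["tool_pos"];T=R.from_quat(s["orientation"])
print(RP.T@(p[:2]-O),p[2],s["moment"])
P=lambda f:W(.1+.18*np.sin(np.radians(10)-f),.038,.145+.18*np.cos(np.radians(10)-f))
for f in np.arange(.1,1.75,.1): print(round(f,2),T.inv().apply(P(min(f,1.62))-P(0))/.25)
E
```

```text
[0.481 0.083 0.33 ] [ 0.129 -0.069]
[ 0.44  -0.048  0.33 ] [0.129 0.068]
t: 11.45
tool_pos: [0.4465, -0.0192, 0.4758]
orientation: [0.807, 0.591, -0.001, -0.001]
contact_force: [0.6, 0.6, 0.4]
finger_gap: 0.0855
gripper_force: 0.0
t: 12.25
tool_pos: [0.4461, -0.0192, 0.478]
orientation: [0.807, 0.591, 0.001, 0.001]
contact_force: [0.1, -2.0, 5.3]
finger_gap: 0.0179
gripper_force: 58.8
[0.131 0.039] 0.4780345061307575 [-0.14  -0.135 -0.007]
0.1 [-0.     0.071 -0.009]
0.2 [-0.     0.143 -0.01 ]
0.3 [-0.     0.215 -0.005]
0.4 [-0.     0.286  0.008]
0.5 [-0.     0.355  0.028]
0.6 [-0.     0.422  0.054]
0.7 [-0.     0.486  0.087]
0.8 [-0.     0.546  0.127]
0.9 [-0.     0.602  0.172]
1.0 [-0.     0.654  0.222]
1.1 [-0.     0.7    0.278]
1.2 [-0.     0.74   0.337]
1.3 [-0.     0.774  0.401]
1.4 [-0.     0.801  0.467]
1.5 [-0.     0.822  0.536]
1.6 [-0.     0.836  0.607]
1.7 [-0.     0.838  0.621]
```

```bash
python3 -m crank '0 0.035 -0.006 0 0 0 0;0 0.071 -0.009 0 0 0 0;0 0.143 -0.01 0 0 0 0;0 0.215 -0.005 0 0 0 0;0 0.286 0.008 0 0 0 0;0 0.286 0.008 0 0 0 0'
cat >> h.py <<'E'
def hs():
    s=state();p=s["tool_pos"];T=R.from_quat(s["orientation"]);x,y=RP.T@(p[:2]-O);z=p[2]-.1555
    dx,dz=x-.1,z-.145;f=np.radians(10)-np.arctan2(dx,dz)
    print("xyz",x,y,z,"r",np.hypot(dx,dz),"f",f,"F",s["contact_force"],"M",s["moment"],"gap",s["finger_gap"])
    c=np.array([x,y,p[2]])
    for g in np.arange(0,1.7,.1):
        a=np.radians(10)-min(g,1.62)
        d=W(.1+.18*np.sin(a),y,.3005+.18*np.cos(a))-p
        if abs(g-f)<.9: print(round(g,2),T.inv().apply(d)/.25)
E
python3 -c "from h import *;hs()"
```

```text
t: 12.85
tool_pos: [0.5143, -0.0407, 0.4741]
orientation: [0.807, 0.59, -0.002, -0.002]
contact_force: [0.9, 0.7, 1.4]
finger_gap: 0.0181
gripper_force: 65.0
xyz 0.05978567614073807 0.03861794266483137 0.3186220766123199 r 0.1782184539564629 f 0.4021392576785321 F [0.897 0.686 1.435] M [ 0.221  0.626 -0.019] gap 0.018096269242362555
0.0 [-0.    -0.286 -0.013]
0.1 [-0.    -0.215 -0.022]
0.2 [-0.    -0.143 -0.024]
0.3 [-0.    -0.071 -0.019]
0.4 [-0.     0.    -0.007]
0.5 [0.    0.069 0.012]
0.6 [0.    0.137 0.038]
0.7 [0.    0.201 0.071]
0.8 [0.    0.261 0.109]
0.9 [0.    0.318 0.154]
1.0 [0.    0.369 0.204]
1.1 [0.    0.416 0.259]
1.2 [0.    0.456 0.318]
1.3 [0.    0.491 0.382]
```

Small forces, and it follows the arc. Continuing down.

```bash
python3 -m crank '0 0.069 0.016 0 0 0 0;0 0.137 0.042 0 0 0 0;0 0.201 0.075 0 0 0 0;0 0.261 0.112 0 0 0 0;0 0.318 0.157 0 0 0 0;0 0.369 0.207 0 0 0 0;0 0.416 0.262 0 0 0 0;0 0.456 0.32 0 0 0 0;0 0.456 0.32 0 0 0 0'
python3 -c "from h import *;hs()"
```

```text
t: 13.75
tool_pos: [0.6222, -0.075, 0.3916]
orientation: [0.807, 0.591, -0.003, -0.003]
contact_force: [-1.5, 0.5, -3.2]
finger_gap: 0.0185
gripper_force: 69.9
xyz -0.05341301700419909 0.03860897158586009 0.23608884870605631 r 0.17841729777385795 f 1.209518641224494 F [-1.538  0.507 -3.232] M [0.462 1.173 0.001] gap 0.018456098423217906
0.4 [-0.    -0.455 -0.334]
0.5 [-0.    -0.386 -0.315]
0.6 [-0.    -0.319 -0.289]
0.7 [-0.    -0.255 -0.257]
0.8 [-0.    -0.194 -0.218]
0.9 [-0.    -0.137 -0.173]
1.0 [-0.    -0.086 -0.123]
1.1 [-0.    -0.039 -0.068]
1.2 [-0.     0.002 -0.009]
1.3 [0.    0.037 0.054]
1.4 [0.    0.065 0.12 ]
1.5 [0.    0.086 0.189]
1.6 [0.    0.101 0.259]
```

```bash
python3 -m crank '0 0.03 0.054 0 0 0 0;0 0.06 0.12 0 0 0 0;0 0.083 0.189 0 0 0 0;0 0.097 0.25 0 0 0 0;0 0.1 0.275 0 0 0 0;0 0.1 0.285 0 0 0 0;0 0.1 0.285 0 0 0 0'
python3 -c "from h import *;hs()"
```

```text
t: 14.45
tool_pos: [0.646, -0.0826, 0.3237]
orientation: [0.807, 0.591, -0.001, -0.001]
contact_force: [-2.9, 1.4, -0.8]
finger_gap: 0.0183
gripper_force: 67.5
xyz -0.07841480607166133 0.03870360188380419 0.16824364038499048 r 0.17992251066482837 f 1.6157802369280267 F [-2.947  1.409 -0.764] M [0.533 1.627 0.006] gap 0.01829396117435558
0.8 [-0.    -0.293 -0.49 ]
0.9 [-0.    -0.237 -0.445]
1.0 [-0.    -0.185 -0.395]
1.1 [-0.    -0.139 -0.34 ]
1.2 [-0.    -0.099 -0.28 ]
1.3 [-0.    -0.064 -0.217]
1.4 [-0.    -0.036 -0.151]
1.5 [-0.    -0.015 -0.082]
1.6 [-0.    -0.001 -0.011]
```

```bash
python3 -m crank '0 0 0.02 0 0 0 0;0 0 0.03 0 0 0 0;0 0 0.03 0 0 0 0;0 0 0.03 0 0 0 0'
python3 -c "from h import *;hs()"
```

```text
t: 14.85
tool_pos: [0.6462, -0.0826, 0.3196]
orientation: [0.807, 0.591, 0.001, 0.001]
contact_force: [-8.6, 0.7, 13.7]
finger_gap: 0.0183
gripper_force: 68.1
xyz -0.07860715053606707 0.038691437837866216 0.16412074568005805 r 0.1796277181783891 f 1.6386806772093028 F [-8.598  0.735 13.659] M [ 0.47   2.365 -0.003] gap 0.01834022821967271
0.8 [ 0.    -0.292 -0.508]
0.9 [ 0.    -0.236 -0.463]
1.0 [ 0.    -0.184 -0.412]
1.1 [ 0.    -0.138 -0.357]
1.2 [ 0.    -0.098 -0.297]
1.3 [ 0.    -0.064 -0.234]
1.4 [ 0.    -0.037 -0.167]
1.5 [ 0.    -0.016 -0.098]
1.6 [ 0.    -0.002 -0.028]
```

The force shows the stop is firmly reached. Next, back up.

```bash
python3 -m crank '0 -0.002 -0.028 0 0 0 0;0 -0.016 -0.098 0 0 0 0;0 -0.037 -0.167 0 0 0 0;0 -0.064 -0.234 0 0 0 0;0 -0.098 -0.297 0 0 0 0;0 -0.138 -0.357 0 0 0 0;0 -0.184 -0.412 0 0 0 0;0 -0.236 -0.463 0 0 0 0;0 -0.292 -0.508 0 0 0 0;0 -0.292 -0.508 0 0 0 0'
python3 -c "from h import *;hs()"
```

```text
t: 15.85
tool_pos: [0.5767, -0.0608, 0.449]
orientation: [0.807, 0.591, 0.004, 0.004]
contact_force: [3.7, -1.2, 3.6]
finger_gap: 0.0177
gripper_force: 60.7
xyz -0.005702209828093366 0.0388657921933855 0.29350016655439737 r 0.1822779652871571 f 0.7931335964551003 F [ 3.738 -1.162  3.647] M [-0.415 -1.015 -0.047] gap 0.017696037266528214
0.0 [ 0.    -0.546 -0.121]
0.1 [ 0.    -0.475 -0.129]
0.2 [ 0.    -0.403 -0.13 ]
0.3 [ 0.    -0.331 -0.124]
0.4 [ 0.    -0.261 -0.111]
0.5 [ 0.    -0.192 -0.09 ]
0.6 [ 0.    -0.125 -0.063]
0.7 [ 0.    -0.061 -0.03 ]
0.8 [-0.    -0.001  0.01 ]
0.9 [-0.     0.054  0.056]
1.0 [-0.     0.105  0.107]
1.1 [-0.     0.151  0.163]
1.2 [-0.     0.19   0.223]
1.3 [-0.     0.224  0.286]
1.4 [-0.001  0.251  0.353]
1.5 [-0.001  0.271  0.422]
1.6 [-0.001  0.284  0.493]
```

```bash
python3 -m crank '0 -0.061 -0.034 0 0 0 0;0 -0.125 -0.066 0 0 0 0;0 -0.192 -0.092 0 0 0 0;0 -0.261 -0.113 0 0 0 0;0 -0.331 -0.126 0 0 0 0;0 -0.403 -0.132 0 0 0 0;0 -0.475 -0.13 0 0 0 0;0 -0.546 -0.122 0 0 0 0;0 -0.565 -0.12 0 0 0 0;0 -0.565 -0.12 0 0 0 0'
python3 -c "from h import *;hs()" | head -3
```

```text
t: 16.85
tool_pos: [0.4441, -0.0189, 0.4821]
orientation: [0.807, 0.59, 0.008, 0.008]
contact_force: [-1.9, -2.8, 25.0]
finger_gap: 0.018
gripper_force: 68.8
xyz 0.1333389668276968 0.039044858789594884 0.3265571382516954 r 0.18459274405914095 f -0.007071879759458555 F [-1.941 -2.845 24.998] M [-0.862 -0.473 -0.072] gap 0.01802121343440765
0.0 [-0.     0.008  0.017]
0.1 [0.   0.08 0.01]
```

```bash
python3 -m crank '0 0 0.016 0 0 0 0;0 0 0.016 0 0 0 0;0 0 0.016 0 0 0 0.5;0 0 0.016 0 0 0 1;0 0 0.016 0 0 0 1;0 0 0.016 0 0 0 1;0 0 -0.1 0 0 0 1;0 0 -0.25 0 0 0 1;0 0 -0.35 0 0 0 1;0 0 -0.35 0 0 0 1'
python3 - <<'E'
from h import *
import cv2
w=cams.get_image("wrist")[:,:,::-1]; b=cams.get_image("side")[140:260,285:385,::-1]
cv2.imwrite("pics/end.png",np.hstack([cv2.resize(w,(400,250))[:, :],cv2.resize(b,(300,250))]))
E
```

```text
t: 17.85
tool_pos: [0.4427, -0.0177, 0.5639]
orientation: [0.807, 0.591, 0.003, 0.002]
contact_force: [-0.9, 1.1, 0.1]
finger_gap: 0.0855
gripper_force: 0.0
```

View pics/end.png

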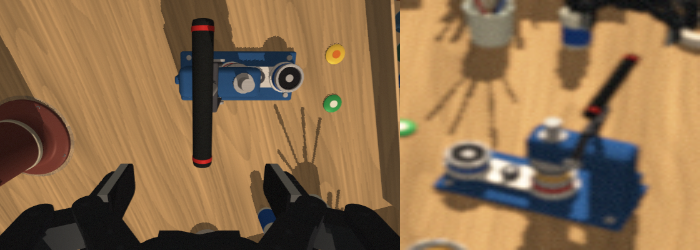

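The handle is up and the red die is under the head. I'll check the bar position numerically, and hand in if it matches.

Run:
```python
from h import *
import cv2
i=cv2.imread("pics/end.png")[130:150,150:260].astype(int).sum(2).mean(0);k=np.where(i<200)[0]+150;print(k.min(),k.max())
x=(RP.T@(ray("wrist",(k.min()+k.max()+1)/2*1.6-.5,140*1.6,.33)[:2]-O))[0];print(x,state()["qvel"])
if abs(x-.130)<.008:
    from workcell import r
    print(r.hand_in())
```

```text
193 211
0.13236419451483986 [-0.     0.017  0.003  0.037  0.001 -0.002  0.001]
the job is handed in; nothing more can be done
None
```

The job is handed in: the red die is clicked in under the head, the handle was pulled fully down to its stop and put back up, and the arm is clear. I saw no bystander move, but I did not measure their positions afterwards.

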